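# Find the tight spot of a dressing turntable by feel and lock it there

### The job

Lock the small dressing turntable: its red lock pin only goes down where the plate rubs. Turn the plate slowly by its black knob, feel for the one place in its turn where the drag clearly rises, leave the plate in the middle of that tight stretch, then let go and press the red pin gently, without forcing it, until it is fully down. Leave the other things on the bench where they are.

Things in the scene. Friction and masses are not known exactly. Their poses are not given: they have to be found in the camera images.
- turntable: the turntable's fixed grey base (cannot be moved): foot and drum 200 mm across under an aluminium plate 210 mm across (top 46 mm above the bench), with an arm in its own -y direction that carries the lock housing (46 x 46 mm, top 50 mm, a steel collar to 56 mm). Origin on the plate's vertical axis, at bench height; z up.
- plate (a joint): turn of the plate on the base (rad), counter-clockwise from above positive, endless both ways; at 0 the black knob stands in the base's own +y direction, opposite the red pin. It turns evenly with 1 to 2 N of drag at the knob, except in one tight stretch, and stays where it is left.
- knob_centre (a point): middle of the black upright knob on the plate, 22 mm thick and 54 mm tall (from 49 to 103 mm above the bench), 80 mm from the plate's axis. This point lies on its axis 76 mm above the bench. The knob spins freely on its own post, so that a gripper that holds it need not turn as it carries the knob round.
- lock_pin (a joint): how far the red lock pin is pushed down (m): 0 at the start (up), 0.012 fully down. It has no spring and stays where it is left; it slides with about 3 N of friction. Away from the tight spot it stops hard on a ring inside after about 0.004; at the tight spot it goes all the way and locks the plate.
- pin_top (a point): centre of the top of the red mushroom cap of the lock pin, 31 mm across, 88 mm above the bench when up and 76 mm when fully down; it stands 160 mm from the plate's axis in the base's own -y direction and is pressed straight down.
- cheese_mid (a point): bystander, loose: a chunk of cheese 47 x 74 x 47 mm; the point is 24 mm above its underside
- jar_mid (a point): bystander, loose: a spice jar with a dark cap, 45 mm across, 105 mm tall; the point is its centre
- cellar_mid (a point): bystander, loose: a round wooden salt cellar 85 mm across, 62 mm tall; the point is its centre
- turntable_axis (a point): centre of the plate's top. Hidden below something rubs in one place of the turn, over a stretch of about 0.5 rad: turned at 50 mm/s, the knob needs 9 to 15 N going in, 6 to 9 N coming out (less if very slow), alike from both sides. The place cannot be seen, differs every time, and is over 0.4 rad from the start. The pin enters within about 0.08 rad of the stretch's middle.

How it is judged:
By the outcome, as a careful person would: the job done as asked, in the order asked, and still so for the second after the job is handed in, with the robot touching nothing.
It also fails if it takes over 72 s, if anything falls off the work surface, if the arm or the gripper's body presses on something with over 40 N, if the wrist force passes 120 N, or if a joint passes its speed limit or range.

### The arm

A 6-joint arm with a two-finger parallel gripper is mounted at the origin on the work surface; the furniture and walls round the work are solid. World frame = base frame: x ahead of the robot, y to its left, z up, the work surface at z = 0. Lengths are in m, angles in rad, forces in N, time in s.
With the tool pointing down it reaches from about 0.425 to 0.925 m from the base axis. Payload 12.5 kg.
Tool frame: the origin (TCP) lies midway between the tips of the shut fingers; the grasp point (between the pads) lies manip.pinch_z behind it (manip.pinch_z is the distance from the TCP to the grasp point, in m); z points along the fingers, y is the line along which they close (so a half turn about z gives the same grasp; the last joint's range is limited). The gripper opens to 85 mm and grips with 20 to 120 N. Pads are 22 mm wide; open, the fingers measure 114 mm over their backs; the gripper's body (76 mm by 85 mm) begins 54 mm behind the grasp point. The pads swing forward as they close: fully open they stand 13 mm farther back than shut.
Start: joints at [1.067, 0.491, 1.559, -0, 1.092, -0.106], TCP at [0.242, 0.576, 0.231] pointing down, gripper open.
Joint ranges: [-3.1, 3.1], [-0.84, 2.19], [0.05, 2.79], [-1.13, 4.28], [0.06, 2.93], [-2.69, 2.69]. Speed limits (rad/s): [2.22, 2.22, 2.79, 3.14, 3.14, 3.14].

### API

Orientations are given as a unit quaternion [x, y, z, w].
In Python, from plant import status, read_camera, calibration, manip, nets gives the robot as it stands. The module is installed in compiled form; this text tells all that it offers.
- The arm moves only by the tool send_rows, never from a script. Its arguments are lists of equal length, an entry for each row: "dp": the shift along the tool's x, y, z each as a share of 300 mm, from -1 to 1, a list of three; "rot": the turn, a rotation vector about the tool's x, y, z each as a share of pi rad, from -1 to 1, a list of three; "gripper": the closure, from -1 (fully open) to 1 (shut), so that 0 is half open. In form: {"dp": [[tx, ty, tz], ...], "rot": [[ax, ay, az], ...], "gripper": [gripper, ...]}. A call has 1 to 10 rows; each row is the pose to reach, as a shift and turn from the pose commanded when the call began, along the tool's axes at that moment, turning the shorter way round; what a row does not reach only later rows make up. A row lasts 1/12 s, in which the tool goes at most 41.7 mm and 7.16 degrees, less where a joint would pass 70% of its speed; a pose out of reach is approached as far as the arm can. A call with a number of a shift or a turn outside -1 to 1 is refused whole. A call with a gripper value outside its range is refused whole. The fingers move at their own pace and stop on an object; "squeeze" is the grip in N (left out, the last holds). Time passes only in rows, so rows that repeat a pose let the fingers close. It gives the time, the measured TCP pose, the force, the opening and the grip force at its end, in the units of the state.
- status.get_obs(): the state, without advancing time (a new reading comes with each control period).
- read_camera(name): name is "side" or "top" or "wrist"; returns the picture (400x640x3 uint8, red, green, blue); there is no depth.
- calibration(name): a dict with "fx", "fy", "cx", "cy" (pixels), "rvec" (rotation vector, rad) and "tvec" (3), from world to camera coordinates, as OpenCV has them. Camera axes: x right, y down, z forward; pixel columns grow to the right and rows downward; lengths in m; the calibration is good to about 2 mm. A picture is of the moment at which its call begins: read the wrist's pose just before it. calibration takes no time and is no camera call; for the wrist camera it gives the pose at the moment of the call.
- manip.sign_off(): hands the job in; it is judged then, once.
Trained networks look in the newest picture that a camera, given by its name, has taken for a name from the list of things; names that differ only in an ending like _2 or _b are one class to them, and where a whole thing is asked for, a point or a joint stands for the part that bears it (a point fixed in the world has none). Each returns a list of dicts, best first, with "confidence" (0 to 1); they miss things now and then, are a little off and sometimes report something else, mostly with a low value. They report only what shows in the picture. A call takes as long as a camera call.
- nets.spot_in(camera, query): "box" ([centre column, centre row, width, height] in pixels, round what is visible of it).
- nets.cut_out(camera, query): "pixels" (400x640 bool, what is visible of it) and "box" ([centre column, centre row, width, height] in pixels, round what is visible of it).
The state is a dict: "time_s": time; "q": joint angles; "qvel": joint speeds; "joint_efforts": joint torques, N m; "ee_pos": TCP position; "tcp_rot": TCP orientation; "wrist_force": force on the tool from outside, world axes, zero at the start; "torque": the same for the moment, N m; "gripper_width": finger opening in m; "grasp_force": force on a finger pad.
Only numpy, scipy, OpenCV 4.12 (cv2) and the standard library are available. Lean on these libraries where they do the work, as an engineer would, in place of code of your own. Each camera call takes 0.05 s, during which the arm holds its last target. There are 200 camera calls.

## Working session

There is one attempt and no reset: what is moved stays moved. The work goes in short steps, Python scripts to look and compute and a tool call to move; the robot and the scene stay as the last step left them, time stands still between calls to the robot, and variables do not carry over. Pictures are saved under pics/ and viewed, at most 10 in all, crops included, and the job is handed in when it is done.

Besides the shell and the picture viewer there is one more tool, called after ">>>" as name(argument=value, ...) on one line, values as JSON. send_rows: Moves the arm, as the interface text tells. Its arguments: {"type":"object","properties":{"dp":{"type":"array","items":{"type":"array","items":{"type":"number","minimum":-1,"maximum":1}}},"rot":{"type":"array","items":{"type":"array","items":{"type":"number","minimum":-1,"maximum":1}}},"gripper":{"type":"array","items":{"type":"number"}},"squeeze":{"type":"number"}},"required":["dp","rot","gripper"]}

```bash
mkdir -p pics
cat > h.py <<'E'
import numpy as np, cv2
from plant import status, read_camera, calibration, manip, nets
from scipy.spatial.transform import Rotation as R
def ray(cam,u,v):
    c=calibration(cam); Rm=R.from_rotvec(np.ravel(c['rvec'])).as_matrix(); t=np.ravel(c['tvec'])
    d=Rm.T@np.array([(u-c['cx'])/c['fx'],(v-c['cy'])/c['fy'],1]); return -Rm.T@t,d
def at_z(cam,u,v,z):
    o,d=ray(cam,u,v); return o+d*(z-o[2])/d[2]
def proj(cam,p):
    c=calibration(cam); K=np.array([[c['fx'],0,c['cx']],[0,c['fy'],c['cy']],[0,0,1.]])
    return cv2.projectPoints(np.array([p],float),np.ravel(c['rvec']),np.ravel(c['tvec']),K,None)[0].ravel()
def save(cam,n):
    im=read_camera(cam); cv2.imwrite('pics/'+n,im[:,:,::-1]); return im
E
python3 - <<'E'
from h import *
o=status.get_obs(); print({k:np.round(v,3) for k,v in o.items()}, manip.pinch_z)
ims=[save(c,c+'0.png') for c in('top','side')]
for c in('top','side'):
    print(c, np.round(ray(c,320,200),3).tolist())
    for q in('knob_centre','pin_top','turntable','plate','cheese_mid','jar_mid','cellar_mid'):
        r=nets.spot_in(c,q); print(q,[(np.round(x['box']).tolist(),round(x['confidence'],2)) for x in r[:2]])
E
```

```text
{'time_s': np.float64(0.0), 'q': array([ 1.067,  0.492,  1.559,  0.   ,  1.092, -0.106]), 'qvel': array([ 0.   ,  0.   ,  0.001,  0.   , -0.001,  0.001]), 'joint_efforts': array([ 1.0000e-03, -6.1847e+01, -2.6158e+01, -0.0000e+00,  4.0000e-03,
       -0.0000e+00]), 'ee_pos': array([0.242, 0.576, 0.231]), 'tcp_rot': array([ 0.198,  0.98 , -0.001, -0.   ]), 'wrist_force': array([ 0.356,  0.06 , -0.265]), 'torque': array([0.061, 0.016, 0.003]), 'grasp_force': np.float64(0.0), 'gripper_width': np.float64(0.086)} 0.0187
top [[0.411, -0.002, 0.937], [0.162, 0.027, -0.987]]
knob_centre []
pin_top [([358.0, 158.0, 15.0, 13.0], 0.73)]
turntable [([307.0, 193.0, 122.0, 86.0], 0.88)]
plate [([294.0, 192.0, 90.0, 90.0], 0.58)]
cheese_mid [([435.0, 241.0, 34.0, 27.0], 0.98)]
jar_mid [([220.0, 241.0, 33.0, 23.0], 0.64)]
cellar_mid [([209.0, 192.0, 45.0, 36.0], 0.63)]
side [[-0.022, -0.796, 0.951], [0.425, 0.633, -0.647]]
knob_centre []
pin_top [([375.0, 210.0, 10.0, 10.0], 0.41), ([256.0, 184.0, 21.0, 40.0], 0.34)]
turntable [([334.0, 208.0, 106.0, 57.0], 0.79)]
plate [([321.0, 205.0, 74.0, 47.0], 0.91)]
cheese_mid [([293.0, 198.0, 8.0, 19.0], 0.45), ([335.0, 208.0, 100.0, 61.0], 0.32)]
jar_mid [([257.0, 184.0, 18.0, 37.0], 0.63), ([287.0, 171.0, 29.0, 29.0], 0.18)]
cellar_mid [([284.0, 172.0, 30.0, 33.0], 0.56)]
```

View pics/top0.png

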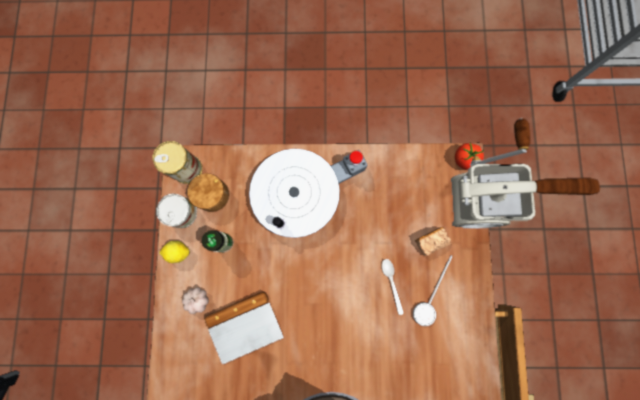

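View pics/side0.png

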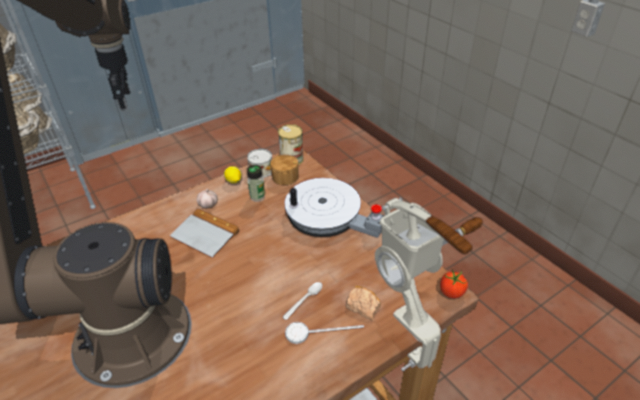

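The top view shows the plate axis at (294,192), the black knob top at about (278,222), the red pin at (356,157), the jar at (212,240), and the cellar at (207,192). The side view agrees.

Run:
```python
from h import *
im=cv2.imread('pics/top0.png'); 
hsv=cv2.cvtColor(im,cv2.COLOR_BGR2HSV)
def cen(m,x0,x1,y0,y1):
    k=np.zeros_like(m);k[y0:y1,x0:x1]=m[y0:y1,x0:x1]; ys,xs=np.nonzero(k); return xs.mean(),ys.mean(),len(xs)
dark=hsv[:,:,2]<70
red=(hsv[:,:,1]>180)&(hsv[:,:,2]>150)&((hsv[:,:,0]<6)|(hsv[:,:,0]>174))
k=cen(dark,270,290,212,232);a=cen(dark,286,302,184,200);p=cen(red,345,372,145,170)
print(k,a,p)
A=at_z('top',a[0],a[1],.047);P=at_z('top',p[0],p[1],.086);K=at_z('top',k[0],k[1],.095)
B=at_z('top',294.5,192.7,.046)
print(A,B,P,K,np.linalg.norm(P-A),np.linalg.norm((K-A)[:2]))
b=np.arctan2(*(A-P)[1::-1]);kk=np.arctan2(*(K-A)[1::-1]);print('base+y dir',b,'knob dir',kk)
for n,u,v,z in(('jar',212,240,.1),('cellar',207,192,.06),('cheese',434,241,.04),('can',172,158,.1)):print(n,at_z('top',u,v,z).round(3))
```

```text
(np.float64(277.6764705882353), np.float64(221.9264705882353), 68) (np.float64(nan), np.float64(nan), 0) (np.float64(355.5), np.float64(156.59322033898306), 118)
[nan nan nan] [0.57422475 0.08209697 0.046     ] [ 0.64863918 -0.05801948  0.086     ] [0.50098834 0.11332788 0.095     ] nan nan
base+y dir nan knob dir nan
jar [0.462 0.253 0.1  ]
cellar [0.574 0.282 0.06 ]
cheese [ 0.462 -0.236  0.04 ]
can [0.644 0.351 0.1  ]<stdin>:5: RuntimeWarning: Mean of empty slice.
  ret = ret.dtype.type(ret / rcount)
```

>>> send_rows(dp=[[-0.7, -0.545, 0], [-0.7, -0.545, 0], [-0.7, -0.545, 0], [-0.7, -0.545, 0], [-0.7, -0.545, 0], [-0.7, -0.545, 0], [-0.7, -0.545, 0]], rot=[[0, 0, 0], [0, 0, 0], [0, 0, 0], [0, 0, 0], [0, 0, 0], [0, 0, 0], [0, 0, 0]], gripper=[-1, -1, -1, -1, -1, -1, -1], squeeze=60)

```text
time_s: 1.38
ee_pos: [0.3739, 0.3407, 0.2315]
tcp_rot: [0.199, 0.98, -0.0, 0.0]
wrist_force: [-0.5, 0.1, 0.6]
gripper_width: 0.0848
grasp_force: 0.0
```

>>> send_rows(dp=[[-0.7, -0.545, 0], [-0.7, -0.545, 0], [-0.7, -0.545, 0], [-0.7, -0.545, 0], [-0.7, -0.545, 0], [-0.7, -0.545, 0], [-0.7, -0.545, 0], [-0.7, -0.545, 0]], rot=[[0, 0, 0], [0, 0, 0], [0, 0, 0], [0, 0, 0], [0, 0, 0], [0, 0, 0], [0, 0, 0], [0, 0, 0]], gripper=[-1, -1, -1, -1, -1, -1, -1, -1])

```text
time_s: 2.05
ee_pos: [0.5043, 0.109, 0.2312]
tcp_rot: [0.199, 0.98, -0.0, 0.0]
wrist_force: [0.5, 0.9, -1.0]
gripper_width: 0.0853
grasp_force: 0.0
```

Run:
```python
from h import *
o=status.get_obs(); print(o['time_s'],o['ee_pos'],o['tcp_rot'],o['wrist_force'])
save('wrist','w1.png')
for p in([.501,.113,.103],[.574,.0825,.046],[.6486,-.058,.088]): print(proj('wrist',p))
```

```text
2.05 [0.50429143 0.10902126 0.23122378] [ 1.99477400e-01  9.79902361e-01 -6.67860822e-05  3.53668682e-04] [ 0.53388252  0.93401697 -0.99616813]
[317.7994814  188.41720261]
[317.99269923 249.29303909]
[220.54157564 377.15611233]
```

View pics/w1.png

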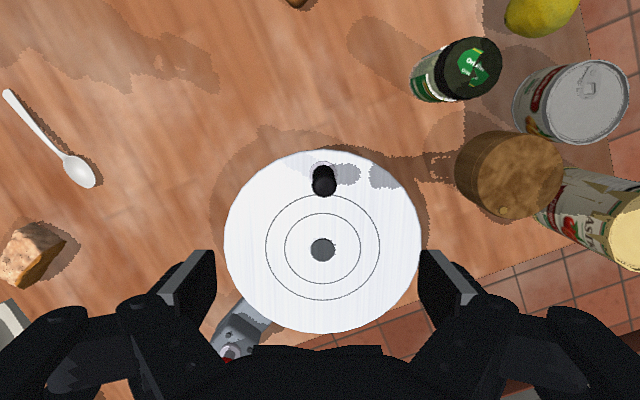

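The close view shows the axis disc at (323,250) and the knob top at about (325,187), both about 5 px right of my prediction.

Run:
```python
from h import *
im=cv2.imread('pics/w1.png'); g=cv2.cvtColor(im,cv2.COLOR_BGR2GRAY)
ys,xs=np.nonzero(g[235:265,305:340]<150); a=(xs.mean()+305,ys.mean()+235)
m=g[155:205,305:345]<50; ys,xs=np.nonzero(m); print(a,xs.min()+305,xs.max()+305,ys.min()+155,ys.max()+155)
A=at_z('wrist',*a,.047); print(A)
for v in(184,188): print(v,at_z('wrist',(xs.min()+xs.max())/2+305,v,.103))
P=np.array([.6486,-.058]);u=(A[:2]-P);print(np.linalg.norm(u))
```

```text
(np.float64(322.5252747252747), np.float64(249.33846153846153)) 312 336 165 196
[0.57550613 0.08703061 0.047     ]
184 [0.49955045 0.11917742 0.103     ]
188 [0.50267982 0.11787075 0.103     ]
0.16240871639455065
```

>>> send_rows(dp=[[0.018, 0.018, 0.1], [0.018, 0.018, 0.2], [0.018, 0.018, 0.3], [0.018, 0.018, 0.4], [0.018, 0.018, 0.48], [0.018, 0.018, 0.54], [0.018, 0.018, 0.54]], rot=[[0, 0, 0], [0, 0, 0], [0, 0, 0], [0, 0, 0], [0, 0, 0], [0, 0, 0], [0, 0, 0]], gripper=[-1, -1, -1, -1, -1, -1, -1])

```text
time_s: 2.68
ee_pos: [0.4978, 0.1201, 0.0665]
tcp_rot: [0.197, 0.98, -0.001, -0.002]
wrist_force: [-0.8, 0.4, -0.3]
gripper_width: 0.0853
grasp_force: 0.0
```

>>> send_rows(dp=[[0, 0, 0], [0, 0, 0], [0, 0, 0], [0, 0, 0], [0, 0, 0], [0, 0, 0], [0, 0, 0], [0, 0, 0]], rot=[[0, 0, 0], [0, 0, 0], [0, 0, 0], [0, 0, 0], [0, 0, 0], [0, 0, 0], [0, 0, 0], [0, 0, 0]], gripper=[1, 1, 1, 1, 1, 1, 1, 1], squeeze=50)

```text
time_s: 3.35
ee_pos: [0.5001, 0.1192, 0.0703]
tcp_rot: [0.198, 0.98, 0.0, 0.001]
wrist_force: [-1.7, 0.4, 8.8]
gripper_width: 0.0193
grasp_force: 48.5
```

Run:
```python
from h import *
o=status.get_obs(); print(o['time_s'],o['ee_pos'],o['tcp_rot'],o['wrist_force'],o['torque'],o['gripper_width'],o['grasp_force'])
```

```text
3.35 [0.50009542 0.11919782 0.07029126] [1.97653317e-01 9.80271652e-01 3.09327241e-04 7.47564995e-04] [-1.67596893  0.4282107   8.7789875 ] [0.07215183 0.19480089 0.00853703] 0.019338923739937033 48.4675057459587
```

```bash
cat > tab.py <<'E'
import numpy as np,sys
def tab(th0,step,n,calls,c=.2667):
    f=lambda t:np.array([round(c*np.cos(t),3),round(-c*np.sin(t),3)])
    t=th0
    for k in range(calls):
        rows=[[*np.round(f(t+step*(i+1))-f(t),3).tolist(),0] for i in range(n)]
        t+=step*n; print(round(t,3),rows)
if __name__=='__main__': a=list(map(float,sys.argv[1:])); tab(a[0],a[1],int(a[2]),int(a[3]))
E
python3 tab.py 0 .05 4 31
```

```text
0.2 [[-0.001, -0.013, 0], [-0.002, -0.027, 0], [-0.003, -0.04, 0], [-0.006, -0.053, 0]]
0.4 [[-0.003, -0.013, 0], [-0.006, -0.026, 0], [-0.01, -0.038, 0], [-0.015, -0.051, 0]]
0.6 [[-0.006, -0.012, 0], [-0.012, -0.024, 0], [-0.019, -0.035, 0], [-0.026, -0.047, 0]]
0.8 [[-0.008, -0.01, 0], [-0.016, -0.021, 0], [-0.025, -0.031, 0], [-0.034, -0.04, 0]]
1.0 [[-0.01, -0.009, 0], [-0.02, -0.018, 0], [-0.031, -0.026, 0], [-0.042, -0.033, 0]]
1.2 [[-0.011, -0.007, 0], [-0.023, -0.014, 0], [-0.035, -0.019, 0], [-0.047, -0.025, 0]]
1.4 [[-0.013, -0.004, 0], [-0.026, -0.008, 0], [-0.039, -0.011, 0], [-0.052, -0.014, 0]]
1.6 [[-0.013, -0.002, 0], [-0.026, -0.003, 0], [-0.039, -0.004, 0], [-0.053, -0.004, 0]]
1.8 [[-0.013, 0.001, 0], [-0.026, 0.003, 0], [-0.04, 0.005, 0], [-0.053, 0.007, 0]]
2.0 [[-0.012, 0.004, 0], [-0.025, 0.008, 0], [-0.038, 0.012, 0], [-0.05, 0.017, 0]]
2.2 [[-0.012, 0.006, 0], [-0.024, 0.013, 0], [-0.035, 0.02, 0], [-0.046, 0.027, 0]]
2.4 [[-0.011, 0.008, 0], [-0.021, 0.017, 0], [-0.03, 0.026, 0], [-0.04, 0.036, 0]]
2.6 [[-0.008, 0.01, 0], [-0.017, 0.02, 0], [-0.024, 0.031, 
[... 803 characters left out ...]
.039, 0.009, 0], [0.052, 0.011, 0]]
4.8 [[0.013, 0.001, 0], [0.027, 0.002, 0], [0.04, 0.002, 0], [0.053, 0.001, 0]]
5.0 [[0.014, -0.002, 0], [0.027, -0.004, 0], [0.04, -0.007, 0], [0.053, -0.01, 0]]
5.2 [[0.012, -0.004, 0], [0.025, -0.009, 0], [0.037, -0.014, 0], [0.049, -0.02, 0]]
5.4 [[0.012, -0.007, 0], [0.023, -0.014, 0], [0.034, -0.022, 0], [0.044, -0.03, 0]]
5.6 [[0.01, -0.009, 0], [0.02, -0.018, 0], [0.029, -0.028, 0], [0.038, -0.038, 0]]
5.8 [[0.008, -0.01, 0], [0.016, -0.021, 0], [0.023, -0.032, 0], [0.029, -0.044, 0]]
6.0 [[0.006, -0.012, 0], [0.011, -0.024, 0], [0.016, -0.037, 0], [0.02, -0.049, 0]]
6.2 [[0.003, -0.013, 0], [0.006, -0.026, 0], [0.008, -0.04, 0], [0.01, -0.053, 0]]
```

>>> send_rows(dp=[[-0.001, -0.013, 0], [-0.002, -0.027, 0], [-0.003, -0.04, 0], [-0.006, -0.053, 0]], rot=[[0, 0, 0], [0, 0, 0], [0, 0, 0], [0, 0, 0]], gripper=[1, 1, 1, 1])

```text
time_s: 3.68
ee_pos: [0.4951, 0.1039, 0.0703]
tcp_rot: [0.198, 0.98, 0.0, 0.0]
wrist_force: [-5.1, 3.5, 10.8]
gripper_width: 0.0193
grasp_force: 48.9
```

>>> send_rows(dp=[[-0.003, -0.013, 0], [-0.006, -0.026, 0], [-0.01, -0.038, 0], [-0.015, -0.051, 0]], rot=[[0, 0, 0], [0, 0, 0], [0, 0, 0], [0, 0, 0]], gripper=[1, 1, 1, 1])

```text
time_s: 4.02
ee_pos: [0.493, 0.088, 0.0702]
tcp_rot: [0.198, 0.98, 0.0, -0.0]
wrist_force: [-4.5, 1.3, 11.0]
gripper_width: 0.0197
grasp_force: 48.9
```

>>> send_rows(dp=[[-0.006, -0.012, 0], [-0.012, -0.024, 0], [-0.019, -0.035, 0], [-0.026, -0.047, 0]], rot=[[0, 0, 0], [0, 0, 0], [0, 0, 0], [0, 0, 0]], gripper=[1, 1, 1, 1])

```text
time_s: 4.35
ee_pos: [0.4944, 0.0718, 0.0702]
tcp_rot: [0.198, 0.98, -0.0, -0.001]
wrist_force: [-7.2, 1.2, 13.2]
gripper_width: 0.0196
grasp_force: 49.1
```

>>> send_rows(dp=[[-0.008, -0.01, 0], [-0.016, -0.021, 0], [-0.025, -0.031, 0], [-0.034, -0.04, 0]], rot=[[0, 0, 0], [0, 0, 0], [0, 0, 0], [0, 0, 0]], gripper=[1, 1, 1, 1])

```text
time_s: 4.68
ee_pos: [0.4988, 0.0566, 0.0702]
tcp_rot: [0.198, 0.98, -0.0, -0.001]
wrist_force: [-9.1, -1.8, 14.6]
gripper_width: 0.0199
grasp_force: 49.3
```

```bash
cat > fit.py <<'E'
import numpy as np
from scipy.optimize import least_squares
P=np.array([[.5001,.1192],[.4951,.1039],[.493,.088],[.4944,.0718],[.4988,.0566]])
s=least_squares(lambda c:np.hypot(*(P-c[:2]).T)-.08,[.575,.085]);print(s.x,s.fun)
c=s.x
print(np.arctan2(P[:,1]-c[1],P[:,0]-c[0])%6.283)
E
python3 fit.py
```

```text
[0.57306052 0.08632394] [ 2.54557322e-05 -8.27847618e-05  7.80663036e-05 -9.85805575e-06
 -1.16390078e-05]
[2.7182393  2.91985162 3.12066077 3.32399172 3.52214272]
```

```bash
python3 tab.py .78 .05 4 28
```

```text
0.98 [[-0.01, -0.009, 0], [-0.02, -0.018, 0], [-0.031, -0.026, 0], [-0.041, -0.033, 0]]
1.18 [[-0.012, -0.008, 0], [-0.023, -0.014, 0], [-0.035, -0.02, 0], [-0.047, -0.026, 0]]
1.38 [[-0.013, -0.004, 0], [-0.026, -0.009, 0], [-0.038, -0.012, 0], [-0.051, -0.015, 0]]
1.58 [[-0.014, -0.002, 0], [-0.027, -0.004, 0], [-0.04, -0.004, 0], [-0.053, -0.005, 0]]
1.78 [[-0.014, 0.001, 0], [-0.027, 0.002, 0], [-0.04, 0.004, 0], [-0.053, 0.006, 0]]
1.98 [[-0.013, 0.003, 0], [-0.026, 0.007, 0], [-0.039, 0.011, 0], [-0.051, 0.016, 0]]
2.18 [[-0.012, 0.006, 0], [-0.024, 0.012, 0], [-0.035, 0.019, 0], [-0.047, 0.026, 0]]
2.38 [[-0.01, 0.008, 0], [-0.021, 0.017, 0], [-0.031, 0.026, 0], [-0.04, 0.035, 0]]
2.58 [[-0.009, 0.01, 0], [-0.017, 0.02, 0], [-0.025, 0.031, 0], [-0.033, 0.042, 0]]
2.78 [[-0.007, 0.011, 0], [-0.013, 0.023, 0], [-0.018, 0.035, 0], [-0.023, 0.048, 0]]
2.98 [[-0.005, 0.012, 0], [-0.009, 0.025, 0], [-0.012, 0.038, 0], [-0.014, 0.051, 0]]
3.18 [[-0.002, 0.013, 0], [-0.003, 0.027, 0], [-0.004, 0.04, 0], [-0.004, 0.053, 0]]
3.38 [[0.001, 0.014, 0], [0.003, 0.027, 0], [0.005, 0.04, 0], 
[... 565 characters left out ...]
, [0.053, 0.002, 0]]
4.98 [[0.013, -0.001, 0], [0.026, -0.003, 0], [0.04, -0.006, 0], [0.053, -0.009, 0]]
5.18 [[0.012, -0.004, 0], [0.025, -0.008, 0], [0.037, -0.013, 0], [0.049, -0.019, 0]]
5.38 [[0.012, -0.006, 0], [0.023, -0.013, 0], [0.034, -0.021, 0], [0.045, -0.029, 0]]
5.58 [[0.01, -0.008, 0], [0.02, -0.017, 0], [0.03, -0.027, 0], [0.038, -0.037, 0]]
5.78 [[0.009, -0.01, 0], [0.017, -0.021, 0], [0.024, -0.032, 0], [0.031, -0.043, 0]]
5.98 [[0.006, -0.012, 0], [0.011, -0.024, 0], [0.016, -0.037, 0], [0.021, -0.049, 0]]
6.18 [[0.003, -0.013, 0], [0.006, -0.026, 0], [0.009, -0.039, 0], [0.01, -0.053, 0]]
6.38 [[0.001, -0.013, 0], [0.002, -0.026, 0], [0.001, -0.039, 0], [0.0, -0.053, 0]]
```

First call includes the small outward correction (+0.005, −0.002).

>>> send_rows(dp=[[-0.008, -0.01, 0], [-0.017, -0.019, 0], [-0.027, -0.028, 0], [-0.036, -0.035, 0]], rot=[[0, 0, 0], [0, 0, 0], [0, 0, 0], [0, 0, 0]], gripper=[1, 1, 1, 1])

```text
time_s: 5.02
ee_pos: [0.5058, 0.0427, 0.0703]
tcp_rot: [0.198, 0.98, 0.0, 0.0]
wrist_force: [-4.7, -1.1, 10.4]
gripper_width: 0.0195
grasp_force: 48.8
```

>>> send_rows(dp=[[-0.012, -0.008, 0], [-0.023, -0.014, 0], [-0.035, -0.02, 0], [-0.047, -0.026, 0]], rot=[[0, 0, 0], [0, 0, 0], [0, 0, 0], [0, 0, 0]], gripper=[1, 1, 1, 1])

```text
time_s: 5.35
ee_pos: [0.5157, 0.0302, 0.0703]
tcp_rot: [0.198, 0.98, 0.0, 0.0]
wrist_force: [-3.3, 3.3, 10.9]
gripper_width: 0.0197
grasp_force: 48.9
```

>>> send_rows(dp=[[-0.013, -0.004, 0], [-0.026, -0.009, 0], [-0.038, -0.012, 0], [-0.051, -0.015, 0]], rot=[[0, 0, 0], [0, 0, 0], [0, 0, 0], [0, 0, 0]], gripper=[1, 1, 1, 1])

```text
time_s: 5.68
ee_pos: [0.5274, 0.0204, 0.0703]
tcp_rot: [0.198, 0.98, 0.0, -0.001]
wrist_force: [-6.8, -0.2, 10.6]
gripper_width: 0.0196
grasp_force: 48.9
```

>>> send_rows(dp=[[-0.014, -0.002, 0], [-0.027, -0.004, 0], [-0.04, -0.004, 0], [-0.053, -0.005, 0]], rot=[[0, 0, 0], [0, 0, 0], [0, 0, 0], [0, 0, 0]], gripper=[1, 1, 1, 1])

```text
time_s: 6.02
ee_pos: [0.5424, 0.0122, 0.0703]
tcp_rot: [0.198, 0.98, -0.0, 0.0]
wrist_force: [-2.7, -2.4, 8.0]
gripper_width: 0.0198
grasp_force: 48.7
```

>>> send_rows(dp=[[-0.014, 0.001, 0], [-0.027, 0.002, 0], [-0.04, 0.004, 0], [-0.053, 0.006, 0]], rot=[[0, 0, 0], [0, 0, 0], [0, 0, 0], [0, 0, 0]], gripper=[1, 1, 1, 1])

```text
time_s: 6.35
ee_pos: [0.558, 0.0076, 0.0703]
tcp_rot: [0.198, 0.98, -0.0, 0.001]
wrist_force: [-3.3, -3.6, 7.4]
gripper_width: 0.0194
grasp_force: 48.7
```

>>> send_rows(dp=[[-0.013, 0.003, 0], [-0.026, 0.007, 0], [-0.039, 0.011, 0], [-0.051, 0.016, 0]], rot=[[0, 0, 0], [0, 0, 0], [0, 0, 0], [0, 0, 0]], gripper=[1, 1, 1, 1])

```text
time_s: 6.68
ee_pos: [0.5741, 0.0062, 0.0703]
tcp_rot: [0.198, 0.98, -0.0, 0.001]
wrist_force: [-1.5, -3.0, 6.9]
gripper_width: 0.0197
grasp_force: 48.7
```

>>> send_rows(dp=[[-0.012, 0.006, 0], [-0.024, 0.012, 0], [-0.035, 0.019, 0], [-0.047, 0.026, 0]], rot=[[0, 0, 0], [0, 0, 0], [0, 0, 0], [0, 0, 0]], gripper=[1, 1, 1, 1])

```text
time_s: 7.02
ee_pos: [0.5902, 0.008, 0.0703]
tcp_rot: [0.198, 0.98, -0.0, 0.001]
wrist_force: [-2.0, -1.0, 6.8]
gripper_width: 0.02
grasp_force: 48.7
```

>>> send_rows(dp=[[-0.01, 0.008, 0], [-0.021, 0.017, 0], [-0.031, 0.026, 0], [-0.04, 0.035, 0]], rot=[[0, 0, 0], [0, 0, 0], [0, 0, 0], [0, 0, 0]], gripper=[1, 1, 1, 1])

```text
time_s: 7.35
ee_pos: [0.6054, 0.0131, 0.0703]
tcp_rot: [0.198, 0.98, -0.0, 0.001]
wrist_force: [-0.3, -3.0, 5.8]
gripper_width: 0.0199
grasp_force: 48.6
```

>>> send_rows(dp=[[-0.009, 0.01, 0], [-0.017, 0.02, 0], [-0.025, 0.031, 0], [-0.033, 0.042, 0]], rot=[[0, 0, 0], [0, 0, 0], [0, 0, 0], [0, 0, 0]], gripper=[1, 1, 1, 1])

```text
time_s: 7.68
ee_pos: [0.6194, 0.021, 0.0704]
tcp_rot: [0.198, 0.98, 0.0, 0.001]
wrist_force: [-2.3, -0.1, 5.5]
gripper_width: 0.0198
grasp_force: 48.7
```

>>> send_rows(dp=[[-0.007, 0.011, 0], [-0.013, 0.023, 0], [-0.018, 0.035, 0], [-0.023, 0.048, 0]], rot=[[0, 0, 0], [0, 0, 0], [0, 0, 0], [0, 0, 0]], gripper=[1, 1, 1, 1])

```text
time_s: 8.02
ee_pos: [0.6314, 0.0316, 0.0704]
tcp_rot: [0.198, 0.98, 0.0, 0.001]
wrist_force: [0.5, -2.7, 5.2]
gripper_width: 0.0195
grasp_force: 48.6
```

>>> send_rows(dp=[[-0.005, 0.012, 0], [-0.009, 0.025, 0], [-0.012, 0.038, 0], [-0.014, 0.051, 0]], rot=[[0, 0, 0], [0, 0, 0], [0, 0, 0], [0, 0, 0]], gripper=[1, 1, 1, 1])

```text
time_s: 8.35
ee_pos: [0.641, 0.0443, 0.0704]
tcp_rot: [0.198, 0.98, 0.0, 0.001]
wrist_force: [-1.2, -0.7, 5.9]
gripper_width: 0.02
grasp_force: 48.6
```

>>> send_rows(dp=[[-0.002, 0.013, 0], [-0.003, 0.027, 0], [-0.004, 0.04, 0], [-0.004, 0.053, 0]], rot=[[0, 0, 0], [0, 0, 0], [0, 0, 0], [0, 0, 0]], gripper=[1, 1, 1, 1])

```text
time_s: 8.68
ee_pos: [0.648, 0.0585, 0.0704]
tcp_rot: [0.198, 0.98, 0.0, 0.001]
wrist_force: [-1.8, -0.7, 6.7]
gripper_width: 0.0197
grasp_force: 48.7
```

>>> send_rows(dp=[[0.001, 0.014, 0], [0.003, 0.027, 0], [0.005, 0.04, 0], [0.008, 0.053, 0]], rot=[[0, 0, 0], [0, 0, 0], [0, 0, 0], [0, 0, 0]], gripper=[1, 1, 1, 1])

```text
time_s: 9.02
ee_pos: [0.652, 0.0741, 0.0703]
tcp_rot: [0.198, 0.98, 0.0, 0.001]
wrist_force: [-2.1, -0.2, 4.6]
gripper_width: 0.0196
grasp_force: 48.7
```

>>> send_rows(dp=[[0.003, 0.013, 0], [0.007, 0.026, 0], [0.012, 0.038, 0], [0.018, 0.05, 0]], rot=[[0, 0, 0], [0, 0, 0], [0, 0, 0], [0, 0, 0]], gripper=[1, 1, 1, 1])

```text
time_s: 9.35
ee_pos: [0.6528, 0.09, 0.0704]
tcp_rot: [0.198, 0.98, 0.0, 0.001]
wrist_force: [-0.7, -2.3, 5.2]
gripper_width: 0.0196
grasp_force: 48.7
```

>>> send_rows(dp=[[0.005, 0.012, 0], [0.012, 0.024, 0], [0.019, 0.035, 0], [0.027, 0.046, 0]], rot=[[0, 0, 0], [0, 0, 0], [0, 0, 0], [0, 0, 0]], gripper=[1, 1, 1, 1])

```text
time_s: 9.68
ee_pos: [0.6505, 0.1058, 0.0703]
tcp_rot: [0.198, 0.98, -0.0, 0.0]
wrist_force: [-2.6, -1.5, 6.8]
gripper_width: 0.0197
grasp_force: 48.7
```

>>> send_rows(dp=[[0.008, 0.01, 0], [0.017, 0.021, 0], [0.026, 0.03, 0], [0.036, 0.039, 0]], rot=[[0, 0, 0], [0, 0, 0], [0, 0, 0], [0, 0, 0]], gripper=[1, 1, 1, 1])

```text
time_s: 10.02
ee_pos: [0.6451, 0.1207, 0.0704]
tcp_rot: [0.198, 0.98, -0.0, 0.0]
wrist_force: [-1.4, -2.2, 6.1]
gripper_width: 0.0197
grasp_force: 48.7
```

>>> send_rows(dp=[[0.01, 0.009, 0], [0.02, 0.017, 0], [0.031, 0.025, 0], [0.043, 0.032, 0]], rot=[[0, 0, 0], [0, 0, 0], [0, 0, 0], [0, 0, 0]], gripper=[1, 1, 1, 1])

```text
time_s: 10.35
ee_pos: [0.6368, 0.1344, 0.0704]
tcp_rot: [0.198, 0.98, -0.0, 0.0]
wrist_force: [-2.4, -3.5, 6.4]
gripper_width: 0.0196
grasp_force: 48.8
```

>>> send_rows(dp=[[0.011, 0.006, 0], [0.023, 0.012, 0], [0.035, 0.017, 0], [0.048, 0.022, 0]], rot=[[0, 0, 0], [0, 0, 0], [0, 0, 0], [0, 0, 0]], gripper=[1, 1, 1, 1])

```text
time_s: 10.68
ee_pos: [0.6262, 0.146, 0.0704]
tcp_rot: [0.198, 0.98, -0.0, 0.001]
wrist_force: [-1.9, -5.1, 5.9]
gripper_width: 0.0199
grasp_force: 48.8
```

>>> send_rows(dp=[[0.013, 0.004, 0], [0.026, 0.008, 0], [0.039, 0.01, 0], [0.052, 0.012, 0]], rot=[[0, 0, 0], [0, 0, 0], [0, 0, 0], [0, 0, 0]], gripper=[1, 1, 1, 1])

```text
time_s: 11.02
ee_pos: [0.6133, 0.1553, 0.0703]
tcp_rot: [0.198, 0.98, -0.0, 0.001]
wrist_force: [-0.9, -5.5, 5.9]
gripper_width: 0.0198
grasp_force: 48.8
```

>>> send_rows(dp=[[0.013, 0.002, 0], [0.026, 0.003, 0], [0.04, 0.003, 0], [0.053, 0.002, 0]], rot=[[0, 0, 0], [0, 0, 0], [0, 0, 0], [0, 0, 0]], gripper=[1, 1, 1, 1])

```text
time_s: 11.35
ee_pos: [0.599, 0.1619, 0.0703]
tcp_rot: [0.198, 0.98, -0.0, 0.001]
wrist_force: [0.1, -6.2, 5.0]
gripper_width: 0.0196
grasp_force: 48.7
```

>>> send_rows(dp=[[0.013, -0.001, 0], [0.026, -0.003, 0], [0.04, -0.006, 0], [0.053, -0.009, 0]], rot=[[0, 0, 0], [0, 0, 0], [0, 0, 0], [0, 0, 0]], gripper=[1, 1, 1, 1])

```text
time_s: 11.68
ee_pos: [0.5835, 0.1656, 0.0703]
tcp_rot: [0.198, 0.98, 0.0, 0.001]
wrist_force: [0.2, -6.2, 5.9]
gripper_width: 0.0195
grasp_force: 48.7
```

>>> send_rows(dp=[[0.012, -0.004, 0], [0.025, -0.008, 0], [0.037, -0.013, 0], [0.049, -0.019, 0]], rot=[[0, 0, 0], [0, 0, 0], [0, 0, 0], [0, 0, 0]], gripper=[1, 1, 1, 1])

```text
time_s: 12.02
ee_pos: [0.5679, 0.1661, 0.0703]
tcp_rot: [0.198, 0.98, 0.0, 0.001]
wrist_force: [2.7, -4.9, 5.4]
gripper_width: 0.0198
grasp_force: 48.7
```

>>> send_rows(dp=[[0.012, -0.006, 0], [0.023, -0.013, 0], [0.034, -0.021, 0], [0.045, -0.029, 0]], rot=[[0, 0, 0], [0, 0, 0], [0, 0, 0], [0, 0, 0]], gripper=[1, 1, 1, 1])

```text
time_s: 12.35
ee_pos: [0.5522, 0.1636, 0.0703]
tcp_rot: [0.198, 0.98, 0.0, 0.001]
wrist_force: [2.3, -3.0, 4.9]
gripper_width: 0.0197
grasp_force: 48.8
```

>>> send_rows(dp=[[0.01, -0.008, 0], [0.02, -0.017, 0], [0.03, -0.027, 0], [0.038, -0.037, 0]], rot=[[0, 0, 0], [0, 0, 0], [0, 0, 0], [0, 0, 0]], gripper=[1, 1, 1, 1])

```text
time_s: 12.68
ee_pos: [0.5374, 0.1579, 0.0703]
tcp_rot: [0.198, 0.98, 0.001, 0.001]
wrist_force: [2.0, -0.2, 6.2]
gripper_width: 0.0199
grasp_force: 48.8
```

```bash
python3 tab.py 5.58 .05 8 4|cut -c1-400; echo; python3 tab.py 7.18 .05 2 9; echo; python3 tab.py 8.08 -.05 2 9
```

```text
5.98 [[0.009, -0.01, 0], [0.017, -0.021, 0], [0.024, -0.032, 0], [0.031, -0.043, 0], [0.037, -0.055, 0], [0.042, -0.067, 0], [0.047, -0.08, 0], [0.052, -0.092, 0]]
6.38 [[0.003, -0.013, 0], [0.006, -0.026, 0], [0.009, -0.039, 0], [0.01, -0.053, 0], [0.011, -0.066, 0], [0.012, -0.079, 0], [0.011, -0.092, 0], [0.01, -0.106, 0]]
6.78 [[-0.001, -0.013, 0], [-0.003, -0.026, 0], [-0.006, -0.039, 0], [-0.01, -0.052, 0], [-0.014, -0.065, 0], [-0.019, -0.077, 0], [-0.024, -0.089, 0], [-0.031, -0.101, 0]]
7.18 [[-0.006, -0.012, 0], [-0.013, -0.023, 0], [-0.021, -0.034, 0], [-0.029, -0.044, 0], [-0.038, -0.054, 0], [-0.048, -0.064, 0], [-0.057, -0.073, 0], [-0.068, -0.081, 0]]

7.28 [[-0.01, -0.008, 0], [-0.021, -0.016, 0]]
7.38 [[-0.012, -0.007, 0], [-0.023, -0.013, 0]]
7.48 [[-0.012, -0.006, 0], [-0.025, -0.011, 0]]
7.58 [[-0.012, -0.005, 0], [-0.025, -0.009, 0]]
7.68 [[-0.013, -0.003, 0], [-0.026, -0.006, 0]]
7.78 [[-0.013, -0.002, 0], [-0.026, -0.003, 0]]
7.88 [[-0.014, -0.001, 0], [-0.027, -0.001, 0]]
7.98 [[-0.013, 0.001, 0], [-0.027, 0.002, 0]]
8.08 [[-0.013, 0.002, 0], [-0.026, 0.005, 0]]

7.98 [[0.013, -0.003, 0], [0.026, -0.005, 0]]
7.88 [[0.014, -0.001, 0], [0.027, -0.002, 0]]
7.78 [[0.013, 0.0, 0], [0.027, 0.001, 0]]
7.68 [[0.013, 0.001, 0], [0.026, 0.003, 0]]
7.58 [[0.013, 0.003, 0], [0.026, 0.006, 0]]
7.48 [[0.013, 0.004, 0], [0.025, 0.009, 0]]
7.38 [[0.013, 0.005, 0], [0.025, 0.011, 0]]
7.28 [[0.011, 0.006, 0], [0.023, 0.013, 0]]
7.18 [[0.011, 0.008, 0], [0.021, 0.016, 0]]
```

>>> send_rows(dp=[[0.009, -0.01, 0], [0.017, -0.021, 0], [0.024, -0.032, 0], [0.031, -0.043, 0], [0.037, -0.055, 0], [0.042, -0.067, 0], [0.047, -0.08, 0], [0.052, -0.092, 0]], rot=[[0, 0, 0], [0, 0, 0], [0, 0, 0], [0, 0, 0], [0, 0, 0], [0, 0, 0], [0, 0, 0], [0, 0, 0]], gripper=[1, 1, 1, 1, 1, 1, 1, 1])

```text
time_s: 13.35
ee_pos: [0.5124, 0.1386, 0.0703]
tcp_rot: [0.198, 0.98, 0.001, 0.001]
wrist_force: [2.8, -0.6, 6.2]
gripper_width: 0.0194
grasp_force: 48.8
```

>>> send_rows(dp=[[0.003, -0.013, 0], [0.006, -0.026, 0], [0.009, -0.039, 0], [0.01, -0.053, 0], [0.011, -0.066, 0], [0.012, -0.079, 0], [0.011, -0.092, 0], [0.01, -0.106, 0]], rot=[[0, 0, 0], [0, 0, 0], [0, 0, 0], [0, 0, 0], [0, 0, 0], [0, 0, 0], [0, 0, 0], [0, 0, 0]], gripper=[1, 1, 1, 1, 1, 1, 1, 1])

```text
time_s: 14.02
ee_pos: [0.4967, 0.1106, 0.0703]
tcp_rot: [0.198, 0.98, 0.0, 0.001]
wrist_force: [-0.7, 2.5, 9.6]
gripper_width: 0.0199
grasp_force: 49.1
```

>>> send_rows(dp=[[-0.001, -0.013, 0], [-0.003, -0.026, 0], [-0.006, -0.039, 0], [-0.01, -0.052, 0], [-0.014, -0.065, 0], [-0.019, -0.077, 0], [-0.024, -0.089, 0], [-0.031, -0.101, 0]], rot=[[0, 0, 0], [0, 0, 0], [0, 0, 0], [0, 0, 0], [0, 0, 0], [0, 0, 0], [0, 0, 0], [0, 0, 0]], gripper=[1, 1, 1, 1, 1, 1, 1, 1])

```text
time_s: 14.68
ee_pos: [0.4933, 0.0789, 0.0702]
tcp_rot: [0.198, 0.98, 0.0, 0.0]
wrist_force: [-4.2, 1.3, 11.6]
gripper_width: 0.0195
grasp_force: 49.3
```

>>> send_rows(dp=[[-0.006, -0.012, 0], [-0.013, -0.023, 0], [-0.021, -0.034, 0], [-0.029, -0.044, 0], [-0.038, -0.054, 0], [-0.048, -0.064, 0], [-0.057, -0.073, 0], [-0.068, -0.081, 0]], rot=[[0, 0, 0], [0, 0, 0], [0, 0, 0], [0, 0, 0], [0, 0, 0], [0, 0, 0], [0, 0, 0], [0, 0, 0]], gripper=[1, 1, 1, 1, 1, 1, 1, 1])

```text
time_s: 15.35
ee_pos: [0.5025, 0.0485, 0.0702]
tcp_rot: [0.198, 0.98, 0.0, 0.0]
wrist_force: [-5.4, -1.2, 13.1]
gripper_width: 0.0194
grasp_force: 49.5
```

>>> send_rows(dp=[[-0.01, -0.008, 0], [-0.021, -0.016, 0]], rot=[[0, 0, 0], [0, 0, 0]], gripper=[1, 1])

```text
time_s: 15.52
ee_pos: [0.5065, 0.0416, 0.0702]
tcp_rot: [0.198, 0.98, 0.0, 0.0]
wrist_force: [-3.4, -0.8, 11.2]
gripper_width: 0.0196
grasp_force: 49.3
```

>>> send_rows(dp=[[-0.012, -0.007, 0], [-0.023, -0.013, 0]], rot=[[0, 0, 0], [0, 0, 0]], gripper=[1, 1])

```text
time_s: 15.68
ee_pos: [0.5113, 0.0352, 0.0703]
tcp_rot: [0.198, 0.98, 0.0, 0.0]
wrist_force: [-4.4, -1.7, 11.6]
gripper_width: 0.0199
grasp_force: 49.4
```

>>> send_rows(dp=[[-0.012, -0.006, 0], [-0.025, -0.011, 0]], rot=[[0, 0, 0], [0, 0, 0]], gripper=[1, 1])

```text
time_s: 15.85
ee_pos: [0.5166, 0.0294, 0.0703]
tcp_rot: [0.198, 0.98, 0.0, -0.0]
wrist_force: [-7.3, 2.1, 14.2]
gripper_width: 0.02
grasp_force: 49.6
```

>>> send_rows(dp=[[-0.012, -0.005, 0], [-0.025, -0.009, 0]], rot=[[0, 0, 0], [0, 0, 0]], gripper=[1, 1])

```text
time_s: 16.02
ee_pos: [0.522, 0.0244, 0.0702]
tcp_rot: [0.198, 0.98, 0.0, -0.001]
wrist_force: [-9.3, 5.0, 15.4]
gripper_width: 0.0198
grasp_force: 49.7
```

>>> send_rows(dp=[[-0.013, -0.003, 0], [-0.026, -0.006, 0]], rot=[[0, 0, 0], [0, 0, 0]], gripper=[1, 1])

```text
time_s: 16.18
ee_pos: [0.5287, 0.0195, 0.0703]
tcp_rot: [0.198, 0.98, -0.0, -0.001]
wrist_force: [-7.5, 0.9, 12.4]
gripper_width: 0.0195
grasp_force: 49.5
```

>>> send_rows(dp=[[-0.013, -0.002, 0], [-0.026, -0.003, 0]], rot=[[0, 0, 0], [0, 0, 0]], gripper=[1, 1])

```text
time_s: 16.35
ee_pos: [0.5359, 0.0154, 0.0703]
tcp_rot: [0.198, 0.98, -0.0, -0.0]
wrist_force: [-4.1, -4.7, 10.6]
gripper_width: 0.0194
grasp_force: 49.3
```

>>> send_rows(dp=[[-0.014, -0.001, 0], [-0.027, -0.001, 0]], rot=[[0, 0, 0], [0, 0, 0]], gripper=[1, 1])

```text
time_s: 16.52
ee_pos: [0.5438, 0.0117, 0.0703]
tcp_rot: [0.198, 0.98, -0.0, 0.0]
wrist_force: [-3.1, -2.8, 9.1]
gripper_width: 0.0194
grasp_force: 49.2
```

>>> send_rows(dp=[[-0.013, 0.001, 0], [-0.027, 0.002, 0]], rot=[[0, 0, 0], [0, 0, 0]], gripper=[1, 1])

```text
time_s: 16.68
ee_pos: [0.5515, 0.0091, 0.0703]
tcp_rot: [0.198, 0.98, -0.0, 0.0]
wrist_force: [-2.5, -3.4, 8.9]
gripper_width: 0.0197
grasp_force: 49.1
```

>>> send_rows(dp=[[-0.013, 0.002, 0], [-0.026, 0.005, 0]], rot=[[0, 0, 0], [0, 0, 0]], gripper=[1, 1])

```text
time_s: 16.85
ee_pos: [0.5595, 0.0074, 0.0703]
tcp_rot: [0.198, 0.98, -0.0, 0.001]
wrist_force: [-3.1, -4.3, 9.3]
gripper_width: 0.0198
grasp_force: 49.2
```

Clear bump. Now the same stretch from the other side.

>>> send_rows(dp=[[0.013, -0.003, 0], [0.026, -0.005, 0]], rot=[[0, 0, 0], [0, 0, 0]], gripper=[1, 1])

```text
time_s: 17.02
ee_pos: [0.5524, 0.0089, 0.0703]
tcp_rot: [0.198, 0.98, -0.0, 0.002]
wrist_force: [0.3, -4.4, 7.7]
gripper_width: 0.0199
grasp_force: 49.4
```

>>> send_rows(dp=[[0.014, -0.001, 0], [0.027, -0.002, 0]], rot=[[0, 0, 0], [0, 0, 0]], gripper=[1, 1])

```text
time_s: 17.18
ee_pos: [0.5442, 0.0116, 0.0703]
tcp_rot: [0.198, 0.98, -0.0, 0.001]
wrist_force: [-0.4, -4.3, 8.0]
gripper_width: 0.0195
grasp_force: 49.4
```

>>> send_rows(dp=[[0.013, 0, 0], [0.027, 0.001, 0]], rot=[[0, 0, 0], [0, 0, 0]], gripper=[1, 1])

```text
time_s: 17.35
ee_pos: [0.5367, 0.015, 0.0703]
tcp_rot: [0.198, 0.98, -0.0, 0.001]
wrist_force: [-0.0, -6.8, 9.2]
gripper_width: 0.0197
grasp_force: 49.5
```

>>> send_rows(dp=[[0.013, 0.001, 0], [0.026, 0.003, 0]], rot=[[0, 0, 0], [0, 0, 0]], gripper=[1, 1])

```text
time_s: 17.52
ee_pos: [0.5302, 0.0187, 0.0703]
tcp_rot: [0.198, 0.98, -0.0, 0.002]
wrist_force: [-0.2, -8.2, 7.2]
gripper_width: 0.0198
grasp_force: 49.5
```

>>> send_rows(dp=[[0.013, 0.003, 0], [0.026, 0.006, 0]], rot=[[0, 0, 0], [0, 0, 0]], gripper=[1, 1])

```text
time_s: 17.68
ee_pos: [0.5241, 0.023, 0.0703]
tcp_rot: [0.198, 0.98, -0.0, 0.002]
wrist_force: [1.7, -11.7, 5.5]
gripper_width: 0.0198
grasp_force: 49.5
```

>>> send_rows(dp=[[0.013, 0.004, 0], [0.025, 0.009, 0]], rot=[[0, 0, 0], [0, 0, 0]], gripper=[1, 1])

```text
time_s: 17.85
ee_pos: [0.5177, 0.0286, 0.0703]
tcp_rot: [0.198, 0.98, -0.0, 0.001]
wrist_force: [-1.1, -10.5, 8.6]
gripper_width: 0.0196
grasp_force: 49.8
```

>>> send_rows(dp=[[0.013, 0.005, 0], [0.025, 0.011, 0]], rot=[[0, 0, 0], [0, 0, 0]], gripper=[1, 1])

```text
time_s: 18.02
ee_pos: [0.5115, 0.035, 0.0703]
tcp_rot: [0.198, 0.98, -0.0, 0.001]
wrist_force: [-2.9, -4.0, 10.8]
gripper_width: 0.0198
grasp_force: 49.8
```

>>> send_rows(dp=[[0.011, 0.006, 0], [0.023, 0.013, 0]], rot=[[0, 0, 0], [0, 0, 0]], gripper=[1, 1])

```text
time_s: 18.18
ee_pos: [0.5066, 0.0414, 0.0703]
tcp_rot: [0.198, 0.98, -0.0, 0.001]
wrist_force: [-2.1, -2.5, 10.7]
gripper_width: 0.0198
grasp_force: 49.7
```

>>> send_rows(dp=[[0.011, 0.008, 0], [0.021, 0.016, 0]], rot=[[0, 0, 0], [0, 0, 0]], gripper=[1, 1])

```text
time_s: 18.35
ee_pos: [0.5025, 0.0484, 0.0703]
tcp_rot: [0.198, 0.98, -0.0, 0.0]
wrist_force: [-3.8, -3.1, 12.8]
gripper_width: 0.0196
grasp_force: 49.8
```

```bash
python3 - <<'E'
import numpy as np
F=np.array([[.5025,.0485,-5.4,-1.2],[.5065,.0416,-3.4,-.8],[.5113,.0352,-4.4,-1.7],[.5166,.0294,-7.3,2.1],[.522,.0244,-9.3,5],[.5287,.0195,-7.5,.9],[.5359,.0154,-4.1,-4.7],[.5438,.0117,-3.1,-2.8],[.5515,.0091,-2.5,-3.4],[.5595,.0074,-3.1,-4.3]])
B=np.array([[.5524,.0089,.3,-4.4],[.5442,.0116,-.4,-4.3],[.5367,.015,0,-6.8],[.5302,.0187,-.2,-8.2],[.5241,.023,1.7,-11.7],[.5177,.0286,-1.1,-10.5],[.5115,.035,-2.9,-4],[.5066,.0414,-2.1,-2.5],[.5025,.0484,-3.8,-3.1]])
c=np.array([.5731,.0863])
for M in(F,B):
    p=np.arctan2(M[:,1]-c[1],M[:,0]-c[0])%6.2832
    ft=-M[:,2]*np.sin(p)+M[:,3]*np.cos(p)
    print(np.c_[p,ft,np.hypot(*(M[:,:2]-c).T)].round(3))
    w=np.clip(abs(ft)-2,0,None);print('centroid',(w*p).sum()/w.sum())
E
python3 tab.py .90 .05 5 1;python3 tab.py .90 .03 10 1
```

```text
[[  3.633  -1.491   0.08 ]
 [  3.733  -1.231   0.08 ]
 [  3.833  -1.494   0.08 ]
 [  3.931  -6.66    0.08 ]
 [  4.022 -10.355   0.08 ]
 [  4.126  -6.744   0.08 ]
 [  4.229  -1.447   0.08 ]
 [  4.338  -1.862   0.08 ]
 [  4.44   -1.491   0.08 ]
 [  4.542  -2.325   0.08 ]]
centroid 4.035122473073496
[[4.451 1.427 0.08 ]
 [4.343 1.178 0.08 ]
 [4.24  3.092 0.08 ]
 [4.147 4.225 0.08 ]
 [4.054 8.506 0.08 ]
 [3.947 6.479 0.08 ]
 [3.836 1.218 0.08 ]
 [3.735 0.897 0.08 ]
 [3.634 0.934 0.08 ]]
centroid 4.049128173714664
1.15 [[-0.011, -0.008, 0], [-0.022, -0.015, 0], [-0.033, -0.022, 0], [-0.045, -0.029, 0], [-0.057, -0.034, 0]]
1.2 [[-0.007, -0.005, 0], [-0.013, -0.009, 0], [-0.02, -0.014, 0], [-0.026, -0.018, 0], [-0.033, -0.022, 0], [-0.04, -0.026, 0], [-0.047, -0.03, 0], [-0.055, -0.033, 0], [-0.062, -0.037, 0], [-0.069, -0.04, 0]]
```

>>> send_rows(dp=[[-0.012, -0.009, 0], [-0.025, -0.018, 0], [-0.039, -0.026, 0], [-0.053, -0.033, 0], [-0.067, -0.039, 0], [-0.082, -0.044, 0], [-0.097, -0.049, 0], [-0.097, -0.049, 0], [-0.097, -0.049, 0], [-0.097, -0.049, 0]], rot=[[0, 0, 0], [0, 0, 0], [0, 0, 0], [0, 0, 0], [0, 0, 0], [0, 0, 0], [0, 0, 0], [0, 0, 0], [0, 0, 0], [0, 0, 0]], gripper=[1, 1, 1, 1, 1, 1, 1, 1, 1, 1])

```text
time_s: 19.18
ee_pos: [0.524, 0.023, 0.0703]
tcp_rot: [0.198, 0.98, -0.0, 0.001]
wrist_force: [-2.0, -6.8, 9.8]
gripper_width: 0.0196
grasp_force: 49.8
```

Run:
```python
from h import *
o=status.get_obs(); p=o['ee_pos'];f=o['wrist_force'];a=np.arctan2(p[1]-.0863,p[0]-.5731)%6.2832
print(a,p,f,-f[0]*np.sin(a)+f[1]*np.cos(a))
```

```text
4.052561288468571 [0.52402604 0.02304833 0.0703008 ] [-1.99863375 -6.79182134  9.77270252] 2.5841392851082112
```

>>> send_rows(dp=[[0, 0, 0], [0, 0, 0], [0, 0, 0], [0, 0, 0], [0, 0, 0], [0, 0, 0]], rot=[[0, 0, 0], [0, 0, 0], [0, 0, 0], [0, 0, 0], [0, 0, 0], [0, 0, 0]], gripper=[-1, -1, -1, -1, -1, -1])

```text
time_s: 19.68
ee_pos: [0.5238, 0.0239, 0.0692]
tcp_rot: [0.198, 0.98, 0.0, -0.0]
wrist_force: [-0.8, -0.1, -0.2]
gripper_width: 0.0852
grasp_force: 0.0
```

>>> send_rows(dp=[[0, 0, -0.05], [0, 0, -0.15], [0, 0, -0.25], [0, 0, -0.35], [0, 0, -0.45], [-0.1, -0.02, -0.5], [-0.2, -0.04, -0.5], [-0.2, -0.04, -0.5]], rot=[[0, 0, 0], [0, 0, 0], [0, 0, 0], [0, 0, 0], [0, 0, 0], [0, 0, 0], [0, 0, 0], [0, 0, 0]], gripper=[-1, -1, -1, -1, -1, -1, -1, -1])

```text
time_s: 20.35
ee_pos: [0.578, -0.0128, 0.2205]
tcp_rot: [0.198, 0.98, 0.0, 0.002]
wrist_force: [-0.4, -0.2, 0.1]
gripper_width: 0.0853
grasp_force: 0.0
```

Run:
```python
from h import *
o=status.get_obs();print(o['ee_pos'],o['time_s'])
im=save('wrist','w2.png'); hsv=cv2.cvtColor(im,cv2.COLOR_RGB2HSV)
print(proj('wrist',[.6473,-.0555,.088]),proj('wrist',[.5238,.0233,.103]),proj('wrist',[.5731,.0863,.046]))
for q in('pin_top','knob_centre'): print(q,[(np.round(x['box']).tolist(),round(x['confidence'],2)) for x in nets.spot_in('wrist',q)[:2]])
```

```text
[ 0.57802499 -0.01275926  0.22050175] 20.35
[302.2619306  279.90653523] [332.05468893 115.75696454] [412.1140208  137.75467277]
pin_top [([302.0, 273.0, 30.0, 35.0], 0.78), ([412.0, 131.0, 224.0, 226.0], 0.18)]
knob_centre [([332.0, 118.0, 27.0, 30.0], 0.76)]
```

View pics/w2.png

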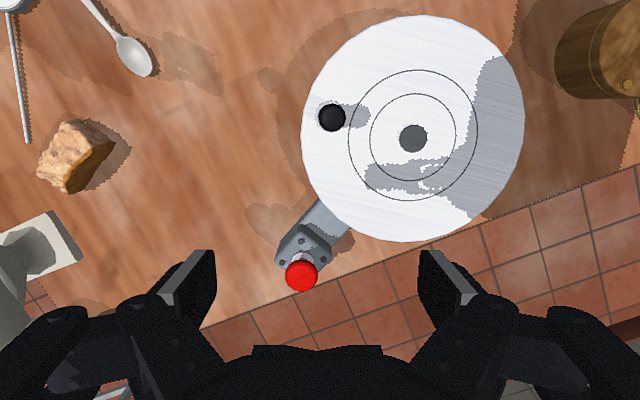

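>>> send_rows(dp=[[-0.13, -0.02, 0], [-0.261, -0.041, 0], [-0.261, -0.041, 0.1], [-0.261, -0.041, 0.2], [-0.261, -0.041, 0.28], [-0.261, -0.041, 0.34], [-0.261, -0.041, 0.37], [-0.261, -0.041, 0.38], [-0.261, -0.041, 0.38], [-0.261, -0.041, 0.38]], rot=[[0, 0, 0], [0, 0, 0], [0, 0, 0], [0, 0, 0], [0, 0, 0], [0, 0, 0], [0, 0, 0], [0, 0, 0], [0, 0, 0], [0, 0, 0]], gripper=[1, 1, 1, 1, 1, 1, 1, 1, 1, 1])

```text
time_s: 21.33
ee_pos: [0.6422, -0.052, 0.1064]
tcp_rot: [0.197, 0.98, 0.0, 0.001]
wrist_force: [-0.7, 0.4, -0.5]
gripper_width: 0.0001
grasp_force: 0.0
```

Run:
```python
from h import *
o=status.get_obs();print(o['ee_pos'],o['time_s'],o['wrist_force'],o['gripper_width'])
im=save('wrist','w3.png')
print(proj('wrist',o['ee_pos']),proj('wrist',[.6455,-.0545,.088]))
```

```text
[ 0.64219491 -0.05202085  0.10635619] 21.3333 [-0.71625611  0.433379   -0.51687782] 6.841017749364235e-05
[315.68923043 257.04237836] [313.86396324 249.10008543]
```

View pics/w3.png

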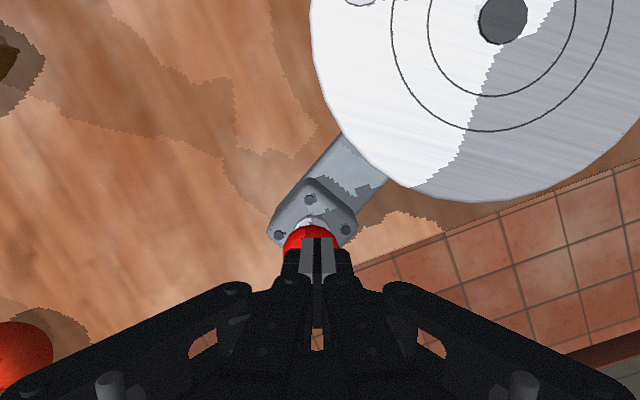

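The shut fingers hover over the red cap, whose centre is near (312,252). I'll shift about 4 mm outward and press down in small steps.

>>> send_rows(dp=[[-0.016, -0.003, 0.02], [-0.016, -0.003, 0.035], [-0.016, -0.003, 0.05], [-0.016, -0.003, 0.06], [-0.016, -0.003, 0.065], [-0.016, -0.003, 0.07]], rot=[[0, 0, 0], [0, 0, 0], [0, 0, 0], [0, 0, 0], [0, 0, 0], [0, 0, 0]], gripper=[1, 1, 1, 1, 1, 1])

```text
time_s: 21.88
ee_pos: [0.6459, -0.0549, 0.0842]
tcp_rot: [0.198, 0.98, -0.0, -0.0]
wrist_force: [-0.4, -0.9, 2.5]
gripper_width: 0.0005
grasp_force: 1.4
```

>>> send_rows(dp=[[0, 0, 0.003], [0, 0, 0.006], [0, 0, 0.009], [0, 0, 0.012]], rot=[[0, 0, 0], [0, 0, 0], [0, 0, 0], [0, 0, 0]], gripper=[1, 1, 1, 1])

```text
time_s: 22.22
ee_pos: [0.646, -0.0549, 0.0808]
tcp_rot: [0.198, 0.98, 0.0, 0.0]
wrist_force: [0.3, -1.3, 2.8]
gripper_width: -0.0001
grasp_force: 1.4
```

Past the 4 mm ring with only 3 N, so the spot is right.

>>> send_rows(dp=[[0, 0, 0.003], [0, 0, 0.006], [0, 0, 0.009], [0, 0, 0.012], [0, 0, 0.014]], rot=[[0, 0, 0], [0, 0, 0], [0, 0, 0], [0, 0, 0], [0, 0, 0]], gripper=[1, 1, 1, 1, 1])

```text
time_s: 22.63
ee_pos: [0.646, -0.0549, 0.0764]
tcp_rot: [0.198, 0.98, 0.0, 0.0]
wrist_force: [-0.9, -0.9, 2.4]
gripper_width: -0.0
grasp_force: 1.3
```

>>> send_rows(dp=[[0, 0, 0.002], [0, 0, 0.004], [0, 0, 0.004]], rot=[[0, 0, 0], [0, 0, 0], [0, 0, 0]], gripper=[1, 1, 1])

```text
time_s: 22.88
ee_pos: [0.646, -0.0549, 0.0758]
tcp_rot: [0.198, 0.98, 0.0, 0.0]
wrist_force: [-1.7, -0.8, 7.7]
gripper_width: 0.0004
grasp_force: 3.6
```

>>> send_rows(dp=[[0, 0, 0.002], [0, 0, 0.004], [0, 0, 0.004]], rot=[[0, 0, 0], [0, 0, 0], [0, 0, 0]], gripper=[1, 1, 1])

```text
time_s: 23.13
ee_pos: [0.6462, -0.0549, 0.0756]
tcp_rot: [0.198, 0.98, -0.0, 0.001]
wrist_force: [-5.2, -0.1, 16.4]
gripper_width: 0.0003
grasp_force: 8.2
```

>>> send_rows(dp=[[0, 0, -0.02], [0, 0, -0.08], [0, 0, -0.18], [0, 0, -0.28], [0, 0, -0.38], [0, 0, -0.45], [0.2, 0, -0.5], [0.3, 0, -0.5], [0.3, 0, -0.5], [0.3, 0, -0.5]], rot=[[0, 0, 0], [0, 0, 0], [0, 0, 0], [0, 0, 0], [0, 0, 0], [0, 0, 0], [0, 0, 0], [0, 0, 0], [0, 0, 0], [0, 0, 0]], gripper=[1, 1, 1, 1, 1, 1, 1, 1, 1, 1])

```text
time_s: 23.97
ee_pos: [0.5612, -0.019, 0.225]
tcp_rot: [0.197, 0.98, 0.0, 0.0]
wrist_force: [0.1, -0.2, 0.4]
gripper_width: 0.0001
grasp_force: 0.0
```

Run:
```python
from h import *
o=status.get_obs();print(o['ee_pos'],o['time_s'],o['wrist_force'])
im=save('wrist','w4.png')
print(proj('wrist',[.6465,-.055,.088]),proj('wrist',[.6465,-.055,.076]))
```

```text
[ 0.56118196 -0.0189521   0.22499101] 23.9667 [ 0.08204928 -0.21386621  0.35801791]
[315.92314182 284.87717107] [315.95145463 278.56689932]
```

View pics/w4.png

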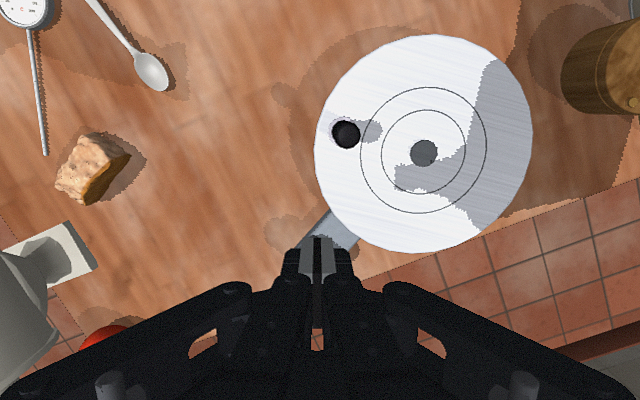

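The fingers hide the pin in this view, but the rest of the scene is undisturbed: knob at (346,134), cheese at (92,168). The pin bottomed out at z = 0.0756 against a firm stop, so it is fully down, and the arm is clear.

```bash
python3 -c "
from h import *
print(manip.sign_off())"
```

```text
the job is handed in; nothing more can be done
None
```

The turntable is locked: I left the plate in the middle of the tight stretch (knob about 2.0 rad counter-clockwise from its zero), let go, and pressed the red pin gently to its stop about 12 mm down with at most about 16 N, then handed the job in at about 24 s with the arm clear; the result was not shown to me.

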